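# Open the safety-capped jug of brush cleaner

## Robot

A 6-joint arm with a two-finger parallel gripper is mounted at the origin on the work surface. World frame = base frame: x ahead of the robot, y to its left, z up, the work surface at z = 0. Lengths are in mm, angles in rad, forces in N, time in s.
With the tool pointing down it reaches from about 350 to 975 mm from the base axis. Payload 7.1 kg.
Tool frame: the origin (TCP) lies on the front face of the gripper's body, between the roots of the fingers; the fingertips stand 80 mm ahead of it and the grasp point (between the pads) lies 61 mm ahead of it (env.tips_ahead is the distance from the TCP to the fingertips, in mm); z points along the fingers, y is the line along which they close (so a half turn about z gives the same grasp; the last joint's range is limited). The gripper opens to 88 mm and grips with 3 to 60 N. Pads are 20 mm wide; open, the fingers measure 115 mm over their backs; the gripper's body (75 mm by 178 mm) begins 61 mm behind the grasp point.
Start: joints at [-1.314, 0.423, 1.63, -0, 1.089, -0.019], TCP at [170.217, -601.358, 302.675] pointing down, gripper open.
Joint ranges: [-3, 3], [-0.9, 2.11], [0.09, 2.58], [-1.31, 4.45], [0.11, 2.69], [-2.54, 2.54]. Speed limits (rad/s): [2.39, 2.39, 3.01, 3.14, 3.14, 3.14].

## Interface

Orientations are given as a unit quaternion [x, y, z, w].
In Python, from station import env, set_gripper, viewer, workorder gives the robot as it stands. Calls block until the motion is done:
- env.reach(position, orientation): joint-space move of the TCP to a pose.
- env.move_l(position, rot=None, rate=150, f_stop=None): straight line of the TCP; rot=None keeps the orientation; rate is the mean speed in mm/s. With f_stop (N) it stops when the force on the tool has changed by that much, and returns True; else False.
- env.move_joints(angles): joint-space move.
- set_gripper(opening): finger opening in mm; the grip force is fixed at half the most; returns when the fingers have stopped.
- env.hold(seconds).
- env.ik(position, orientation): joint angles nearest the present ones, or None.
- env.read_state(): the state.
- viewer.camera(name): name is "side" or "top"; returns the picture (480x640x3 uint8, blue, green, red); there is no depth.
- viewer.camera_params(name): a dict with "fx", "fy", "cx", "cy" (pixels), "dist" ([k1, k2, p1, p2, k3] as OpenCV has them; the pictures are not rectified), "pose" (4x4, takes a point from camera to world coordinates). Camera axes: x right, y up, looking along -z (the intrinsics and any distortion apply to the point x, -y, -z); pixel columns grow to the right and rows downward; lengths in mm; the calibration is good to about 2 mm. A picture is of the moment at which its call begins. camera_params takes no time and is no camera call.
A pose or a line that the arm cannot do raises env.IKError and nothing moves.
- workorder.sign_off(): hands the job in; it is judged then, once.
The state is a dict: "time_s": time; "qpos": joint angles; "dq": joint speeds; "tau": joint torques, N m; "tool_pos": TCP position; "orientation": TCP orientation; "force": force on the tool from outside, world axes, zero at the start; "wrist_torque": the same for the moment, N m; "width": finger opening in mm; "grip_force": force on a finger pad.
Only numpy, scipy, OpenCV 4.12 (cv2) and the standard library are available. Lean on these libraries where they do the work, as an engineer would, in place of code of your own. Each camera call takes 0.05 s, during which the arm holds its last target. There are 200 camera calls.

## Task

Open the white jug of brush cleaner: its black safety cap only turns free while it is pressed down firmly, so press, keep it pressed, turn it anticlockwise until you just feel its end stop, and lift it off. Set the cap down, not dropped, flat in the steel drip tray with its wing upward, and let go. Do not wrench or crush the cap on the jug, least of all against a stop or while still locked: steady, firm hand pressure is enough. Also leave the two bottles and the brush tumbler standing where they are.

Things in the scene. Friction and masses are not known exactly. Their poses are not given: they have to be found in the camera images.
- cap_center (a point): Black plastic safety cap, loose, 0.11 kg, locked on the jug at the start. Ribbed round skirt and flat disc 70 mm across, a straight wing (grip bar) on top, 58 mm high in all. This point: the cap's centre on its axis, 29 mm above the skirt's lower edge, 3 mm below the disc's flat upper face. z: its axis, up; x: along the wing.
- cap_wing (a point): Centre of the cap's wing, 16 mm above the cap's centre, same axes. The wing is 66 mm long (x), 18 mm thick (y), 26 mm high and stands on the disc's upper face, 13 mm below this point. Fingertips straddling the wing can bear down on the disc, which reaches 26 mm out from either face of the wing.
- cap: The same cap, origin at the skirt's lower edge. Lock: lugs in the skirt sit in recesses of the collar, pushed up by a spring. Unpressed it only rattles between two stops. It must go down 4 mm or more to unlock: spring 7 N at rest, 12 N at 4 mm, 16 N at 7 mm, where it bottoms out hard. It then turns anticlockwise seen from above.
- jug_collar (a point): On the neck's axis in the collar, 10 mm below the rim. How far the cap must turn differs and cannot be seen: past its lock after 0 to 0.75 rad, free after 0.6 to 1.4 rad, then a hard stop 0.2 rad later, where it is free. Turning takes under 0.25 N m; at a stop it climbs past 0.45. Unpressed it stops sooner. Let up when free, it springs up 6 mm and lifts off; the skirt clears the neck after 26 mm.
- jug_neck (a point): Centre of the neck's rim, 174 mm above the work surface, z up. The white plastic jug, a rounded box 150 x 110 mm (x, y), shoulder at 140 mm, loop handle on its +x side, stands in a wooden cradle 175 x 135 mm screwed to the table: it cannot move. With the cap locked, cap_center is 9 mm above this point and the wing within 0.1 rad of the jug's x.
- tray_in (a point): Centre of the inner floor of the fixed, square, shallow steel drip tray: 160 x 160 mm, 14 mm high, walls and floor 5 mm thick, so this point is 5 mm above the work surface; axes along its sides, z up. With the cap standing flat in it cap_center is 29 mm above this floor.
- ink: Small amber bottle, 40 mm across and 85 mm high, loose bystander; origin under its centre.
- medium: White plastic bottle, 58 mm across and 150 mm high, loose bystander; origin under its centre.
- tumbler: Aluminium tumbler of brushes, 84 mm across, brushes to about 220 mm high, loose bystander; origin under its centre.

How it is judged (in metres and radians):
On the way, in this order (a step that is already met when the one before it is completed fails the run):
1. the cap is pressed down by 3.5 mm or more on the neck (z of cap_center in the frame of jug_neck below 0.0055 m and horizontal distance between cap_center and jug_neck below 0.006 m), for 0.1 s.
2. the freed cap is lifted clear of the neck (25 mm or more above where it was locked) (z of cap_center in the frame of jug_neck above 0.034 m), for 0.1 s.
At the end, for the whole second after the job is handed in: The cap stands in the tray, centre within 50 mm of the tray's centre along each side, flat (within 0.12 rad) with its wing up, its skirt on the floor (5 mm), at rest and let go (x of cap_center in the frame of tray_in between -0.05 and 0.05 m and y of cap_center in the frame of tray_in between -0.05 and 0.05 m and z of cap_center in the frame of tray_in between 0.024 and 0.034 m and angle between cap_center's own z axis and vertical below 0.12 rad and linear speed of cap below 0.02 m/s); the robot touches nothing.
It fails at once if the cap is pressed, pulled or wrenched on the jug with more than 90 N (contact force between cap and jug above 90 N).
It fails at once if the cap is dropped: out of the fingers, away from the jug, more than 35 mm above the tray floor or table (contact force between the fingers and cap below 0.01 N and horizontal distance between cap_center and jug_neck above 0.12 m and z of cap_center in the frame of tray_in above 0.064 m).
It fails at once if a bystander is moved by more than 30 mm or knocked over (distance of any of ink, medium, tumbler from where it was at the start of the episode above 0.03 m or angle between any of ink, medium, tumbler's own z axis and vertical above 0.5 rad).
It also fails if it takes over 72 s, if anything falls off the work surface, if the arm or the gripper's body presses on something with over 40 N, if the wrist force passes 120 N, or if a joint passes its speed limit or range.

## Working session

There is one attempt and no reset: what is moved stays moved. The work goes in short steps, each a Python script; the robot and the scene stay as the last script left them, time stands still between calls to the robot, and variables do not carry over. Pictures are saved under pics/ and viewed, at most 10 in all, crops included, and the job is handed in when it is done.

```bash
ls; mkdir -p pics; python3 - <<'E'
from station import env, set_gripper, viewer, workorder
import cv2
for n in("side","top"):
    cv2.imwrite(f"pics/{n}0.png",viewer.camera(n)); p=viewer.camera_params(n); print(n,p)
print(env.read_state())
E
```

```text
pics
side {'fx': 475.7316540257035, 'fy': 475.7316540257035, 'cx': 319.9279767595535, 'cy': 236.41056348479484, 'dist': array([-0.10534068,  0.        ,  0.        ,  0.        ,  0.        ]), 'pose': array([[ 8.16086110e-01,  4.15753396e-01, -4.01438134e-01,
         2.33205352e+02],
       [-5.77666906e-01,  6.07780922e-01, -5.44888334e-01,
        -3.76303680e+02],
       [ 1.74472642e-02,  6.76573325e-01,  7.36168546e-01,
         7.51837488e+02],
       [ 0.00000000e+00,  0.00000000e+00,  0.00000000e+00,
         1.00000000e+00]])}
top {'fx': 494.15870251833167, 'fy': 494.15870251833167, 'cx': 318.50651239140495, 'cy': 236.34846276186536, 'dist': array([-0.05165971,  0.        ,  0.        ,  0.        ,  0.        ]), 'pose': array([[ 1.63317523e-02,  9.95038342e-01, -9.81426093e-02,
         4.52849247e+02],
       [-9.99862390e-01,  1.65385920e-02,  1.29432290e-03,
         1.05159318e+02],
       [ 2.91104149e-03,  9.81079653e-02,  9.95171519e-01,
         1.03780927e+03],
       [ 0.00000000e+00,  0.00000000e+00,  0.00000000e+00,
         1.00000000e+00]])}
{'time_s': 0.1, 'qpos': array([-1.31396219e+00,  4.23775780e-01,  1.63062932e+00, -3.13440062e-05,
        1.08865004e+00, -1.90224326e-02]), 'dq': array([ 7.40195299e-04, -1.35520477e-03, -3.90013981e-03,  5.68741750e-04,
       -4.07263383e-06,  3.04811334e-04]), 'tau': array([-3.66700542e-04, -5.45613241e+01, -2.74325019e+01,  6.44452544e-02,
        1.87877723e-02, -3.02394551e-05]), 'tool_pos': array([ 170.1315101 , -600.96654569,  301.96609347]), 'orientation': array([ 9.90501699e-01,  1.37498541e-01, -1.00525969e-04, -7.24429364e-04]), 'force': array([0.16242717, 0.03985072, 0.00894425]), 'wrist_torque': array([-0.03692465,  0.01770793,  0.00021548]), 'grip_force': 0.0, 'width': 88.30049760029131}
```

View pics/side0.png

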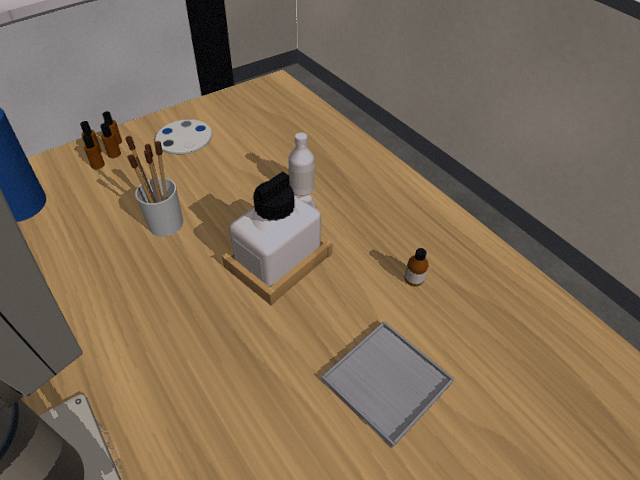

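View pics/top0.png

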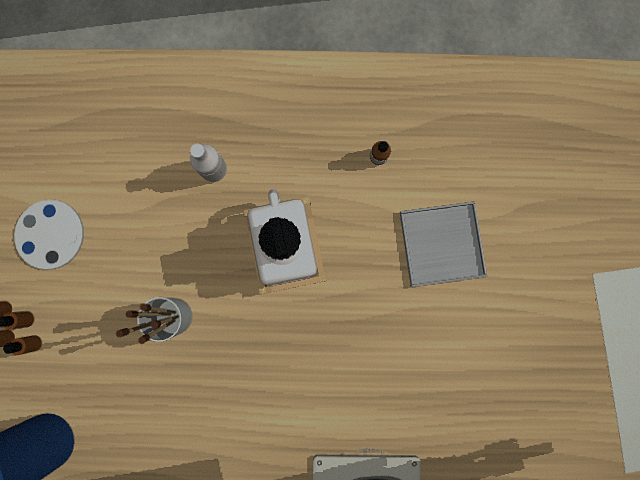

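The side view shows the jug with cap at (274,198), the tray at (388,380), ink at (417,268), the medium bottle at (301,165) and the tumbler at (160,207). In the top view the cap is at (280,239), the handle at (274,197), the tray at (443,244), the tumbler at (165,318), medium at (208,162) and ink at (380,153).

```bash
cat > h.py <<'E'
import cv2, numpy as np
from station import env, set_gripper, viewer, workorder
from scipy.spatial.transform import Rotation as R
def ray(n,uv):
    p=viewer.camera_params(n); K=np.array([[p['fx'],0,p['cx']],[0,p['fy'],p['cy']],[0,0,1]])
    q=cv2.undistortPoints(np.array(uv,float).reshape(-1,1,2),K,p['dist'])[:,0]
    d=np.c_[q[:,0],-q[:,1],-np.ones(len(q))]@p['pose'][:3,:3].T
    return p['pose'][:3,3],d
def plane(n,uv,z):
    o,d=ray(n,uv); return o+d*((z-o[2])/d[:,2])[:,None]
def cross(a,b):  # two-view point, residual
    o1,d1=ray("side",a);o2,d2=ray("top",b);d1,d2=d1[0],d2[0]
    s,t=np.linalg.lstsq(np.c_[d1,-d2],o2-o1,rcond=None)[0]
    p,q=o1+s*d1,o2+t*d2; return (p+q)/2,np.linalg.norm(p-q)
def down(yaw): # tool down, tool y (closing line) at 'yaw'+90deg from world x
    return (R.from_euler('z',yaw)*R.from_euler('x',np.pi)).as_quat()
def biggest(m): return max(cv2.findContours(m.astype(np.uint8),cv2.RETR_EXTERNAL,cv2.CHAIN_APPROX_NONE)[0],key=cv2.contourArea)
E
cat > m.py <<'E'
from h import *
T=cv2.imread("pics/top0.png");S=cv2.imread("pics/side0.png")
def box(im,x0,y0,x1,y1,f):
    m=np.zeros(im.shape[:2],bool); m[y0:y1,x0:x1]=f(im[y0:y1,x0:x1].astype(int)); return m
blk=lambda a:a.max(2)<45
grey=lambda a:(a.max(2)-a.min(2)<22)&(a.max(2)>60)
wht=lambda a:(a.max(2)-a.min(2)<30)&(a.max(2)>120)
c=biggest(box(T,250,205,310,272,blk)); (u,v),r=cv2.minEnclosingCircle(c); print("cap px",u,v,r,cv2.boundingRect(c))
print("cap@186",plane("top",[(u,v)],186), "diam", np.diff(plane("top",[(u-r,v),(u+r,v)],186),axis=0))
c=biggest(box(S,240,165,310,225,blk)); print("side cap rect",cv2.boundingRect(c)); M=cv2.moments(c); M2=(M['m10']/M['m00'],M['m01']/M['m00']); print(M2, cross(M2,(u,v)))
c=biggest(box(T,380,190,500,300,grey)); q=cv2.approxPolyDP(cv2.convexHull(c),12,True)[:,0]; P=plane("top",q,14); print("tray",q.tolist(),P.round(),np.linalg.norm(P-np.roll(P,1,0),axis=1),P.mean(0))
m=box(T,240,190,325,295,lambda a:wht(a)|blk(a)); m=cv2.morphologyEx(m.astype(np.uint8),cv2.MORPH_OPEN,np.ones((21,21)))
rr=cv2.minAreaRect(biggest(m)); b=cv2.boxPoints(rr); P=plane("top",b,130); print("jug",b.round(),P.round(),[(np.linalg.norm(e),np.arctan2(e[1],e[0])) for e in np.roll(P,-1,0)-P])
for n,uv,z in(("ink",(380,160),0),("medium",(212,168),0),("tumbler",(172,316),0)): print(n,plane("top",[uv],z))
a=np.clip(T[205:275,245:315].astype(float)*4,0,255).astype(np.uint8); b=np.clip(S[165:235,240:310].astype(float)*4,0,255).astype(np.uint8)
cv2.imwrite("pics/crop.png",np.hstack([cv2.resize(x,(400,400),interpolation=cv2.INTER_CUBIC) for x in(a,b)]))
E
python3 m.py
```

```text
cap px 279.0494079589844 237.846435546875 21.358455657958984 (259, 217, 42, 43)
cap@186 [[533.11169762 172.3303476  186.        ]] diam [[  1.23123851 -74.00462796   0.        ]]
side cap rect (254, 172, 40, 48)
(274.2644966847498, 197.94575045207958) (array([534.48667276, 173.12249312, 174.28925541]), np.float64(0.6024672882154742))
tray [[474, 202], [486, 276], [411, 286], [400, 211]] [[ 632. -223.   14.]
 [ 477. -246.   14.]
 [ 454.  -89.   14.]
 [ 610.  -66.   14.]] [158.37726035 157.05098623 158.58692095 157.86342961] [ 543.17709459 -156.04094989   14.        ]
jug [[261. 220.]
 [297. 220.]
 [297. 255.]
 [261. 255.]] [[571. 211. 130.]
 [572. 144. 130.]
 [507. 143. 130.]
 [506. 209. 130.]] [(np.float64(66.71699189546173), np.float64(-1.5543551957490795)), (np.float64(64.89681342311603), np.float64(-3.121000572819684)), (np.float64(66.25370918650322), np.float64(1.5876179960690322)), (np.float64(64.92560053072505), np.float64(0.027726135536407372))]
ink [[722.1794109  -25.58340217   0.        ]]
medium [[698.73640769 334.70228352   0.        ]]
tumbler [[383.0341497  406.91394972   0.        ]]
```

View pics/crop.png

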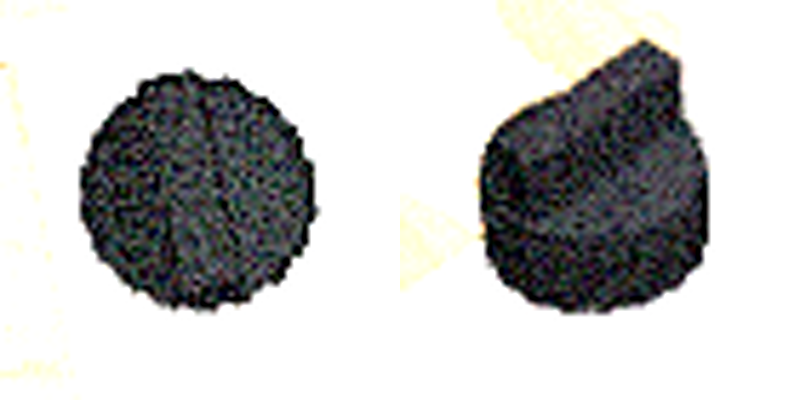

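The crop shows the wing running up and slightly left in the top view, with edges from (205,95) to (180,265). That gives a yaw of about 0.18, matching the jug sides. Cap centre is about (534.3,173): the two views agree within 1 mm, and the diameter and tray sizes are plausible. I'll approach it and feel for the disc.

```bash
python3 - <<'E'
from h import *
C=(534.3,173.); q=down(0.18)
print(env.ik([*C,340],q))
set_gripper(88)
env.reach([*C,340],q)
set_gripper(34)
env.move_l([*C,274],rate=100); env.hold(.3)
s=env.read_state(); print(s['tool_pos'],s['force'],s['width'],s['time_s'])
cv2.imwrite("pics/side1.png",viewer.camera("side")[100:280,180:420]); 
hit=env.move_l([*C,262],rate=8,f_stop=4)
s=env.read_state(); print(hit,s['tool_pos'],s['force'],s['wrist_torque'],s['time_s'])
E
```

```text
[ 2.91944740e-01  2.88003548e-01  1.73767576e+00 -4.44089210e-16
  1.11591335e+00  1.68274107e+00]
[534.49505592 173.06757354 274.53637132] [-0.62840486  0.14240024  0.13026881] 34.28489064272679 5.3833
True [534.32249918 173.00449194 266.203686  ] [-0.99689667 -0.49572117  5.65492667] [-0.03496575  0.20972417 -0.00028325] 6.4083
```

View pics/side1.png

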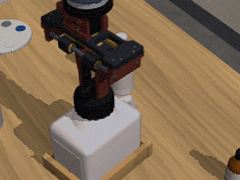

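The picture shows the fingers straddling the cap at crop (97,102). Contact came at tip height 186.2, where 186 was expected. Next I'll grip the wing and check the side forces.

```bash
python3 - <<'E'
from h import *
def show(t=''):
    s=env.read_state(); print(t,s['tool_pos'].round(2),s['force'].round(2),s['wrist_torque'].round(3),round(s['width'],1),round(s['grip_force'],1),round(s['time_s'],2)); return s
C=(534.3,173.)
env.move_l([*C,266.7],rate=10); show('up')
set_gripper(10); env.hold(.3); show('closed')
hit=env.move_l([*C,258.5],rate=6,f_stop=14); show(hit); env.hold(.3); show('pressed')
E
```

```text
up [534.22 172.96 266.57] [-0.26  0.   -0.28] [0.008 0.009 0.065] 34.0 0.0 6.67
closed [534.25 173.26 266.55] [ 0.25  5.1  -3.93] [ 0.782 -0.054  0.102] 17.9 29.7 7.38
True [534.51 173.05 263.19] [-2.3  -0.15 10.12] [-0.085  0.563 -0.023] 17.8 29.8 8.25
pressed [534.46 173.04 263.49] [-2.73 -0.41  9.98] [-0.142  0.47   0.055] 18.0 29.8 8.55
```

```bash
cat >> h.py <<'E'
def show(t=''):
    s=env.read_state(); print(t,s['tool_pos'].round(2),s['force'].round(2),s['wrist_torque'].round(3),round(s['width'],1),round(s['grip_force'],1),round(s['time_s'],2)); return s
E
python3 - <<'E'
from h import *
C=(534.3,173.)
for z in(262.2,261.4,260.8):
    hit=env.move_l([*C,z],rate=6,f_stop=9); env.hold(.2); s=show(hit)
    if hit or s['force'][2]>14.3: break
E
```

```text
False [534.57 172.87 263.52] [-3.51  2.65  8.91] [ 0.332  0.621 -0.045] 17.7 29.8 9.02
False [534.6  172.87 262.84] [-4.29  1.2  10.62] [0.334 0.682 0.042] 17.6 29.8 9.5
False [534.59 172.86 262.34] [-3.86  1.8  11.16] [0.288 0.732 0.059] 17.8 29.8 9.95
```

```bash
python3 - <<'E'
from h import *
C=(534.3,173.)
for z in(260,259.2,258.4,257.6):
    hit=env.move_l([*C,z],rate=6,f_stop=9); env.hold(.3); s=show((z,hit))
    if hit or s['force'][2]>14.0: break
E
```

```text
(260, False) [534.59 172.91 261.61] [-4.19  3.18 11.89] [0.343 0.752 0.   ] 18.0 29.8 10.53
(259.2, False) [534.6  172.89 260.9 ] [-5.39  3.   12.54] [0.238 0.802 0.038] 18.0 29.8 11.12
(258.4, False) [534.59 172.89 260.18] [-3.92  1.32 12.93] [0.312 0.841 0.072] 18.0 29.8 11.7
(257.6, False) [534.62 172.89 259.49] [-6.34  1.47 15.03] [0.248 0.935 0.065] 18.3 29.9 12.28
```

```bash
cat > turn.py <<'E'
from h import *
import sys
C=(534.3,173.); Z=257.9
y0=float(sys.argv[1]); y1=float(sys.argv[2]); lim=float(sys.argv[3])
for y in np.arange(y0,y1,.04):
    env.move_l([*C,Z],rot=down(y),rate=6); env.hold(.05)
    s=env.read_state(); ya=R.from_quat(s['orientation']).as_matrix()[:,0]; ya=np.arctan2(ya[1],ya[0])
    print(round(y,2),round(ya,3),s['force'].round(1),s['wrist_torque'].round(2),s['tool_pos'][2].round(1),round(s['time_s'],2))
    if abs(s['wrist_torque'][2])>lim or s['force'][2]>25: print('STOP');break
E
python3 turn.py 0.22 0.5 0.35
```

```text
0.22 0.22 [-4.1  1.2 13.8] [0.24 0.83 0.05] 259.8 12.58
0.26 0.26 [-2.9  1.3 13.2] [0.26 0.73 0.04] 259.9 12.88
0.3 0.3 [-2.5  2.4 13.4] [0.37 0.63 0.04] 260.0 13.18
0.34 0.34 [-3.   2.1 12.6] [0.52 0.59 0.02] 260.1 13.48
0.38 0.38 [-1.5  3.8 13.6] [ 0.58  0.64 -0.04] 260.1 13.78
0.42 0.42 [-2.5  3.8 12.7] [0.64 0.57 0.03] 260.1 14.08
0.46 0.46 [-2.9  3.5 13.7] [ 0.64  0.61 -0.01] 260.1 14.38
0.5 0.5 [-2.4  3.9 13.5] [ 0.69  0.64 -0.01] 260.1 14.68
```

```bash
python3 turn.py 0.54 1.9 0.34; python3 -c "
from h import *
show()"
```

```text
0.54 0.54 [-2.5  4.8 13.9] [0.73 0.63 0.02] 260.1 14.98
0.58 0.58 [-2.6  4.6 12.6] [ 0.72  0.57 -0.01] 260.1 15.28
0.62 0.62 [-3.3  5.3 13.5] [0.71 0.66 0.03] 260.1 15.58
0.66 0.66 [-2.4  4.8 13.9] [0.76 0.62 0.04] 260.1 15.88
0.7 0.7 [-3.3  4.8 13.1] [0.78 0.71 0.03] 260.1 16.18
0.74 0.74 [-3.1  5.6 13.2] [ 0.81  0.66 -0.02] 260.1 16.48
0.78 0.78 [-3.4  4.8 13.7] [0.82 0.7  0.05] 260.1 16.78
0.82 0.82 [-2.   5.1 14.2] [0.81 0.62 0.04] 260.1 17.08
0.86 0.86 [-3.   5.6 14. ] [0.85 0.7  0.04] 260.1 17.38
0.9 0.9 [-4.2  5.1 15.1] [0.83 0.67 0.01] 260.1 17.68
0.94 0.94 [-4.2  4.4 14.2] [0.81 0.67 0.04] 260.1 17.98
0.98 0.98 [-3.6  5.9 13.8] [ 0.84  0.7  -0.01] 260.1 18.28
1.02 1.02 [-2.4  5.3 13.8] [ 0.86  0.7  -0.  ] 260.1 18.58
1.06 1.06 [-3.4  5.3 12.9] [ 0.89  0.7  -0.01] 260.1 18.88
1.1 1.1 [-3.1  5.1 13.4] [0.9  0.69 0.03] 260.1 19.18
1.14 1.14 [-3.5  4.9 13.8] [ 0.89  0.75 -0.03] 260.1 19.48
1.18 1.18 [-4.   4.7 13.2] [ 0.82  0.7  -0.02] 260.1 19.78
1.22 1.22 [-3.9  5.3 13.2] [ 0.92  0.75 -0.  ] 260.0 20.08
1.26 1.26 [-3.4  4.6 14. ] [ 0.92  0.77 -0.02] 260.0 20.38
1.3 1.3 [-4.5  5.4 13.5] [0.92 0.72 0.02] 260.0 20.68
1.34 1.34 [-4.6  6.7 13.1] [ 0.89  0.76 -0.06] 260.1 20.98
1.38 1.38 [-3.9  5.8 13.5] [0.95 0.75 0.  ] 260.0 21.28
1.42 1.42 [-4.3  5.5 13.2] [0.94 0.79 0.05] 260.0 21.58
1.46 1.46 [-4.4  6.7 13.3] [0.96 0.74 0.01] 260.0 21.88
1.5 1.5 [-3.8  5.9 14.1] [0.94 0.79 0.02] 260.0 22.18
1.54 1.54 [-4.6  5.8 14. ] [ 0.93  0.75 -0.05] 260.0 22.48
1.58 1.58 [-4.9  5.4 13.7] [ 0.92  0.79 -0.02] 260.0 22.78
1.62 1.62 [-5.1  5.4 13.4] [ 0.91  0.82 -0.01] 260.0 23.08
1.66 1.659 [-4.1  5.7 13.9] [ 1.06  0.82 -0.06] 260.0 23.38
1.7 1.699 [-6.2  7.8 14.5] [ 1.4   1.16 -0.23] 260.0 23.68
1.74 1.738 [-6.1  7.4 13.9] [ 1.38  1.24 -0.74] 259.9 23.98
STOP
 [534.38 174.01 259.94] [-6.06  7.38 13.89] [ 1.378  1.237 -0.735] 17.8 31.2 23.98
```

The end stop came at about yaw 1.70, after roughly 1.5 rad of turn. I'll ease back slightly and let up.

```bash
python3 - <<'E'
from h import *
C=(534.3,173.)
env.move_l([*C,257.9],rot=down(1.66),rate=6); show('eased')
env.move_l([*C,264],rate=15); env.hold(.2); show('let up')
h=env.move_l([*C,276],rate=20,f_stop=18); env.hold(.2); show(h)
if not h:
    h=env.move_l([*C,330],rate=40,f_stop=18); env.hold(.3); show(h)
cv2.imwrite("pics/side2.png",viewer.camera("side")[80:320,140:460])
E
```

```text
eased [534.86 173.6  260.  ] [-5.12  5.23 14.61] [ 0.861  0.88  -0.175] 17.9 30.6 24.23
let up [534.81 173.53 265.31] [-1.   4.6  7.5] [ 1.012  0.479 -0.09 ] 18.0 30.5 24.99
False [534.11 172.82 275.84] [-2.12  1.12 -0.73] [ 0.176  0.389 -0.011] 17.8 30.3 25.94
False [534.26 173.   329.87] [-0.39  0.64 -1.84] [-0.041 -0.078  0.032] 17.6 30.3 27.74
```

View pics/side2.png

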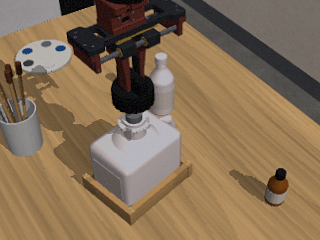

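The cap, at crop (132,93), hangs upright in the fingers above the bare neck, and the weight reads about 1.8 N against 1.1 N plus noise. On to the tray.

```bash
python3 - <<'E'
from h import *
T=(543.2,-156.)
env.move_l([*T,330],rate=150); show()
env.move_l([*T,135],rate=100); env.hold(.3); show()
cv2.imwrite("pics/side3.png",viewer.camera("side")[220:460,240:560])
h=env.move_l([*T,110],rate=12,f_stop=5); s=show(h)
E
```

```text
[ 543.24 -155.49  330.01] [-0.57 -0.1  -0.27] [-0.088 -0.014  0.002] 17.8 30.3 30.13
 [ 543.28 -156.03  135.16] [ 0.15 -0.37 -0.51] [-0.041 -0.057  0.02 ] 17.7 30.3 32.53
True [ 543.17 -155.95  117.42] [-0.43 -0.18  4.87] [-0.123 -0.071  0.049] 17.8 30.5 33.95
```

View pics/side3.png

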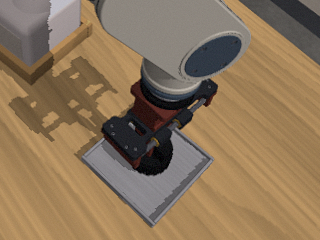

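The cap, at crop (157,155), is above the middle of the tray, and it touched down at 117.4 where 117 was expected. Time to release and retreat.

```bash
python3 - <<'E'
from h import *
T=(543.2,-156.)
set_gripper(40); env.hold(.2)
env.move_l([*T,200],rate=80); env.move_l([350,-330,330],rate=200); env.hold(.3); show()
cv2.imwrite("pics/side4.png",viewer.camera("side"));i=viewer.camera("top");cv2.imwrite("pics/top4.png",i)
m=np.zeros(i.shape[:2],bool); m[190:300,390:500]=i[190:300,390:500].max(2)<45
(u,v),r=cv2.minEnclosingCircle(biggest(m)); print(u,v,r,plane("top",[(u,v)],37))
E
```

```text
[ 350.22 -329.71  329.75] [-0.17  0.38 -0.92] [-0.051 -0.073  0.023] 40.2 0.0 37.8
445.5 243.0 19.9061279296875 [[ 542.21573519 -155.51935646   37.        ]]
```

View pics/side4.png

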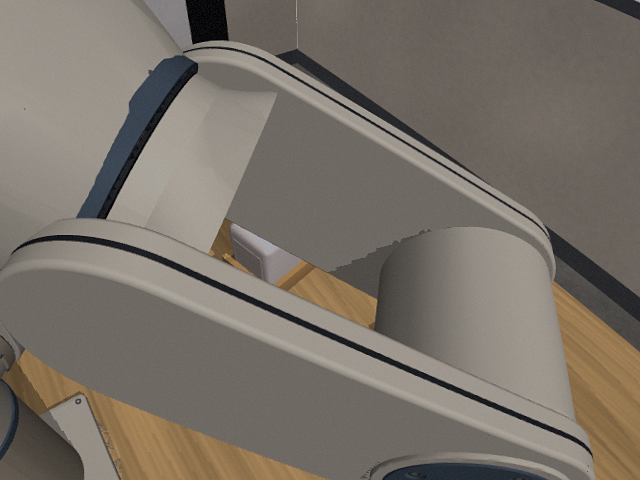

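View pics/top4.png

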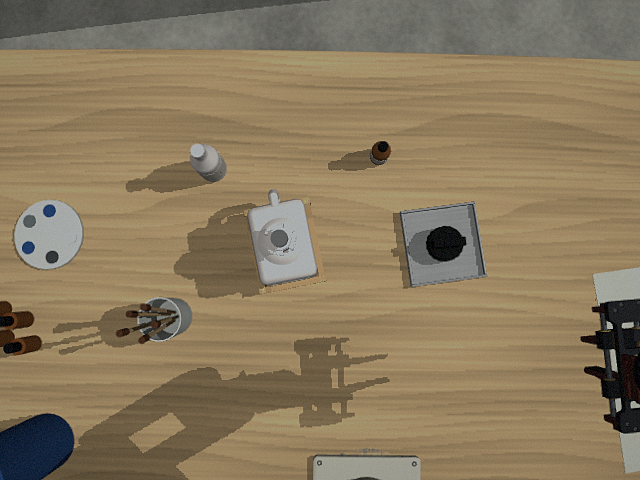

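The arm blocks the side view. The top view shows the cap at (445,243), upright with its wing up in the middle of the tray, and the bystanders at (208,162), (380,153) and (165,318) have not moved. The arm is clear, so I'm handing in.

```bash
python3 -c "
from h import *
print(workorder.sign_off())"
```

```text
the job is handed in; nothing more can be done
None
```

The cap came off the jug and is standing flat, wing up, near the centre of the drip tray; the bottles and tumbler have not moved, and I handed the job in at about 38 s of the 72 s allowed, though the sign-off returned no verdict.

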